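# Stack a stepped core on a clay extruder's spider

## Task

Build the stepped core for the clay extruder: thread the three round discs onto the upright stud of the spider, the large blue one first, then the middle yellow one, then the small red one, pushing each down past the stud's spring lugs until it sits flat and fully home before you take the next. The stud stands loose in its oversize hole, well off the middle, so feel for it, and press gently, as with two fingers: never hard on stud or hub. Leave the square core, the tools, the vase and the basin where they are.

Things in the scene. Friction and masses are not known exactly. Their poses are not given: they have to be found in the camera images.
- spider: dark steel spider of the extruder: a 130 mm ring with three arms (tops 24 mm above the bench; three small hold-down straps to 33 mm) and a hub, strapped on a 160 x 160 x 12 mm plywood board that is fixed to the bench. Origin on the bench under the hub's centre; x, y along the board's edges. Pushing stud, hub or board with more than 40 N is too hard.
- hub_top (a point): centre of the hub's flat top, 34 mm above the bench; the hub is a boss of 48 mm diameter with a 31 mm hole, and the blue disc sits on it. NOT the stud's axis: the bright steel stud (16 mm diameter, upright, never tilting) stands loose in the hole, 4 to 7 mm off this centre, each time in another direction. Find it by touch or by eye.
- tip_level (a point): point above the hub's centre at the height of the stud's flat tip, 52 mm above the hub's top (fixed to the spider; the stud itself stands off it, see hub_top). The tip's edge is chamfered 1 mm. A disc passes the stud with 1 mm clearance all round and finds it when within about 2 mm of its axis. Pushed sideways with over 5 N the stud slides stiffly and stays.
- lug_level (a point): point above the hub's centre at the level where the stud's three brass spring lugs stand out widest, 42 mm above the hub's top (fixed to the spider). A disc's lower face meets the lugs 4 to 6 mm below the tip and needs roughly 5 to 12 N of downward push to pass them; below, it slides freely. With all three home the red disc lies just under the lugs.
- large_centre (a point): centre (half-way up) of the large blue plastic core disc: a flat ring, 64 mm outside diameter, 12 mm thick, with a plain 18 mm through bore. It starts lying flat on the bench, its centre 6 mm above it; z is its axis. Both faces are alike. 100 g. Home: on the hub, centre 6 mm above its top.
- middle_centre (a point): centre (half-way up) of the middle yellow plastic core disc: a flat ring, 54 mm outside diameter, 12 mm thick, with a plain 18 mm through bore. It starts lying flat on the bench, its centre 6 mm above it; z is its axis. Both faces are alike. 70 g. Home: on the blue disc, centre 18 mm above the hub's top.
- small_centre (a point): centre (half-way up) of the small red plastic core disc: a flat ring, 44 mm outside diameter, 12 mm thick, with a plain 18 mm through bore. It starts lying flat on the bench, its centre 6 mm above it; z is its axis. Both faces are alike. 45 g. Home: on the yellow disc, centre 30 mm above the hub's top.
- square_core: white square spare core, 56 x 56 x 12 mm with an 18 mm bore, lying on the bench; origin under its centre. Not wanted; leave it.
- pink_rib: pink plastic kidney rib, 104 x 61 x 5 mm, flat on the bench; origin under its middle. Leave it.
- yellow_rib: yellow plastic kidney rib, 104 x 61 x 5 mm, flat on the bench; origin under its middle. Leave it.
- wood_knife: light wooden modelling knife, 165 mm long, 7 mm thick, lying along its x; origin near its middle, on the bench. Leave it.
- loop_tool: trimming tool with wooden handle and steel loop, 175 mm long, 13 mm thick, lying along its x; origin near its middle, on the bench. Leave it.
- vase: small terracotta vase, 84 mm across, 110 mm high; origin under its centre. Leave it standing.
- basin: white enamel basin with a green rim, 235 mm across, 87 mm high; origin under its centre. Leave it.
Not all that is in view belongs to the job. Of the things like the part that bears small_centre, leave any that is black, green or pink; of the rest the smaller one is meant.

How it is judged:
By the outcome, as a careful person would: the job done as asked, in the order asked, and still so for the second after the job is handed in, with the robot touching nothing.
It also fails if it takes over 72 s, if anything falls off the work surface, if the arm or the gripper's body presses on something with over 40 N, if the wrist force passes 120 N, or if a joint passes its speed limit or range.

## Robot

A 7-joint arm with a two-finger parallel gripper is mounted at the origin on the work surface. World frame = base frame: x ahead of the robot, y to its left, z up, the work surface at z = 0. Lengths are in m, angles in rad, forces in N, time in s.
With the tool pointing down it reaches from about 0.35 to 0.9 m from the base axis. Payload 8.1 kg.
Tool frame: the origin (TCP) lies midway between the tips of the shut fingers; the grasp point (between the pads) lies 19 mm behind it; z points along the fingers, y is the line along which they close (so a half turn about z gives the same grasp; the last joint's range is limited). The gripper opens to 85 mm and grips with 20 to 120 N. Pads are 22 mm wide; open, the fingers measure 114 mm over their backs; the gripper's body (76 mm by 85 mm) begins 54 mm behind the grasp point. The pads swing forward as they close: fully open they stand 13 mm farther back than shut.
Start: joints at [1.09, 0.434, 0.025, 1.573, -0.012, 1.134, -0.075], TCP at [0.231, -0.581, 0.231] pointing down, gripper open.
Joint ranges: [-2.62, 2.62], [-0.44, 2.09], [-1.27, 1.32], [0.08, 2.57], [-1.32, 4.46], [0.12, 2], [-2.74, 2.74]. Speed limits (rad/s): [2.22, 2.22, 3.01, 3.01, 3.14, 3.14, 3.14].

## Interface

Orientations are given as a rotation vector (axis times angle).
In Python, from cell import ctrl, optics, nets gives the robot as it stands. The module is installed in compiled form; this text tells all that it offers.
- The arm moves only by the tool jog_arm, never from a script. Its argument "moves" is a list of rows, each a list of 5 numbers: the gripper's target within -1 to 1 (fully open at 1, half-way at 0, shut at -1), then the shift along the world's x, y, z in cm, then the turn about the world's z in degrees. In form: [[hand, dx, dy, dz, roll], ...]. A call has 1 to 20 rows; each row shifts and turns the commanded pose from where the row before left it; what a row does not reach is not made up. A row lasts 1/12 s, in which the tool goes at most 41.7 mm and 7.16 degrees, less where a joint would pass 70% of its speed; a pose out of reach is approached as far as the arm can. A call is refused whole if a number of a shift passes 4.17 or a number of a turn 7.16, either way. A call with a gripper value outside its range is refused whole. The fingers move at their own pace and stop on an object; the grip force is fixed at half the most. Time passes only in rows, so rows that do not move let the fingers close. It gives the time, the measured TCP pose, the force, the opening and the grip force at its end, in the units of the state.
- ctrl.get_state(): the state, without advancing time (a new reading comes with each control period).
- optics.get_image(name): name is "side" or "top"; returns (picture, depth): 480x640x3 uint8, red, green, blue; 480x640 float32, m along the optical axis (not along the pixel's ray), 0 where there is no reading.
- optics.camera_model(name): a dict with "camera_matrix" (3x3 intrinsics, pixels), "R" (3x3) and "t" (3): a world point X has camera coordinates R X + t. Camera axes: x right, y down, z forward; pixel columns grow to the right and rows downward; lengths in m; the calibration is good to about 2 mm. A picture is of the moment at which its call begins. camera_model takes no time and is no camera call.
- ctrl.close_job(): hands the job in; it is judged then, once.
Trained networks look in the newest picture that a camera, given by its name, has taken for a name from the list of things; names that differ only in an ending like _2 or _b are one class to them, and where a whole thing is asked for, a point or a joint stands for the part that bears it (a point fixed in the world has none). Each returns a list of dicts, best first, with "conf" (0 to 1); they miss things now and then, are a little off and sometimes report something else, mostly with a low value. They report only what shows in the picture. A call takes as long as a camera call. They do not tell look-alikes from the thing itself.
- nets.spot_in(query, camera): "centre" ([x, y, z] in m, in world coordinates, good to about 4 mm: the middle of the surface that is visible of it).
- nets.masks_of(query, camera): "pixels" (480x640 bool, what is visible of it).
The state is a dict: "t": time; "joints": joint angles; "joint_velocities": joint speeds; "joint_efforts": joint torques, N m; "eef_pos": TCP position; "tool_rot": TCP orientation; "ft_force": force on the tool from outside, world axes, zero at the start; "torque": the same for the moment, N m; "gripper_width": opening from 0.0 (shut) to 1.0 (fully open); "gripper_force": force on a finger pad.
Only numpy, scipy, OpenCV 4.12 (cv2) and the standard library are available. Lean on these libraries where they do the work, as an engineer would, in place of code of your own. Each camera call takes 0.05 s, during which the arm holds its last target. There are 200 camera calls.

## Working session

There is one attempt and no reset: what is moved stays moved. The work goes in short steps, Python scripts to look and compute and a tool call to move; the robot and the scene stay as the last step left them, time stands still between calls to the robot, and variables do not carry over. Pictures are saved under pics/ and viewed, at most 10 in all, crops included, and the job is handed in when it is done.

Besides the shell and the picture viewer there is one more tool, called after "Call:" by a JSON object that holds its "name" and its "arguments", one argument or row to a line. jog_arm: Moves the arm, as the interface text tells. Its arguments: {"type":"object","properties":{"moves":{"type":"array","items":{"type":"array","items":{"type":"number"}}}},"required":["moves"]}

```bash
mkdir -p pics; cat > h.py <<'E'
from cell import ctrl, optics, nets
import numpy as np, cv2
def cloud(name):
    im,d=optics.get_image(name); m=optics.camera_model(name)
    K=np.array(m["camera_matrix"]);R=np.array(m["R"]);t=np.array(m["t"])
    v,u=np.mgrid[:480,:640]
    c=np.stack([(u-K[0,2])/K[0,0]*d,(v-K[1,2])/K[1,1]*d,d],-1)
    P=(c-t)@R; P[d==0]=np.nan
    return im,P
def save(im,n): cv2.imwrite(f"pics/{n}.png",im[...,::-1])
E
python3 - <<'E'
from h import *
for n in("top","side"):
    im,P=cloud(n); save(im,n+"1")
    for q in("spider","large_centre","middle_centre","small_centre"):
        for r in nets.masks_of(q,n)[:4]:
            m=r["pixels"]; v,u=np.nonzero(m); p=P[m]; p=p[np.isfinite(p[:,0])]
            zt=np.percentile(p[:,2],90)
            print(n,q,round(r["conf"],2),"px",u.mean().round(),v.mean().round(),"col",im[m].mean(0).round(),"mid",((np.percentile(p,2,0)+np.percentile(p,98,0))/2).round(4),"size",np.ptp(p,0).round(3),zt.round(3))
    m=optics.camera_model(n);print(-np.array(m["R"]).T@m["t"])
s=ctrl.get_state();print(s)
E
```

```text
top spider 0.96 px 260.0 252.0 col [186. 169. 132.] mid [0.5287 0.2017 0.0224] size [0.171 0.173 0.095] 0.028
top large_centre 0.69 px 394.0 279.0 col [ 75. 123. 204.] mid [ 0.4706 -0.1085  0.0071] size [0.069 0.068 0.021] 0.014
top large_centre 0.56 px 179.0 185.0 col [107.  59.  42.] mid [0.6719 0.3757 0.0574] size [0.095 0.101 0.121] 0.112
top middle_centre 0.67 px 456.0 257.0 col [219. 222.  92.] mid [ 0.5215 -0.2497  0.01  ] size [0.051 0.052 0.014] 0.014
top middle_centre 0.22 px 179.0 185.0 col [106.  59.  42.] mid [0.6704 0.3758 0.0759] size [0.092 0.102 0.119] 0.112
top small_centre 0.92 px 412.0 180.0 col [202.  62.  56.] mid [ 0.6995 -0.1492  0.0099] size [0.057 0.058 0.026] 0.019
top small_centre 0.81 px 404.0 225.0 col [209.  67.  61.] mid [ 0.5958 -0.1305  0.0077] size [0.044 0.048 0.021] 0.015
top small_centre 0.58 px 329.0 266.0 col [218. 174. 198.] mid [0.4973 0.0435 0.0097] size [0.058 0.055 0.027] 0.019
top small_centre 0.57 px 360.0 240.0 col [ 87. 184. 103.] mid [ 0.5594 -0.0286  0.008 ] size [0.043 0.042 0.022] 0.015
[0.48450571 0.08526861 1.05402568]
side spide
[... 1087 characters left out ...]
ints': array([ 1.09039949,  0.43452713,  0.02500588,  1.57323471, -0.01157386,
        1.1340056 , -0.07512071]), 'joint_velocities': array([-0.00128917, -0.00103948, -0.00088249, -0.00160592,  0.00049028,
       -0.00128503, -0.0002069 ]), 'joint_efforts': array([-1.59939111e-03, -6.69755816e+01,  1.02242365e+00, -3.16323638e+01,
        1.52162800e-02,  3.56264412e-03,  5.81814925e-05]), 'eef_pos': array([ 0.23050514, -0.58093217,  0.2312926 ]), 'tool_rot': array([-3.08572058e+00, -5.89760823e-01,  7.13436581e-05]), 'ft_force': array([ 0.85025272, -0.17712706, -0.86889613]), 'torque': array([ 0.00042312,  0.01078318, -0.01915925]), 'gripper_force': 0.0, 'gripper_width': 1.0008614133331535}
```

View pics/top1.png

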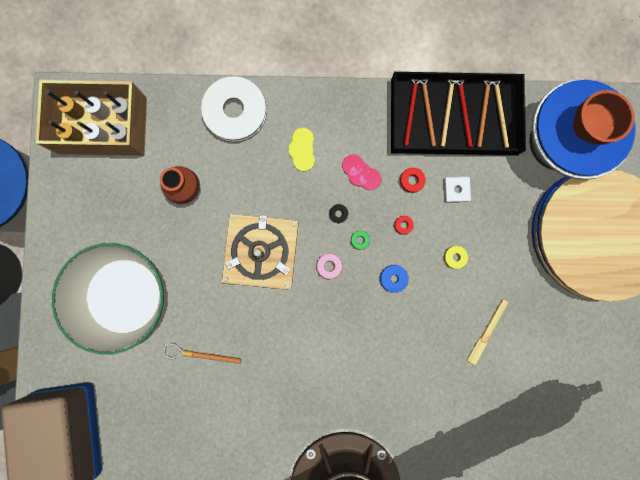

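View pics/side1.png

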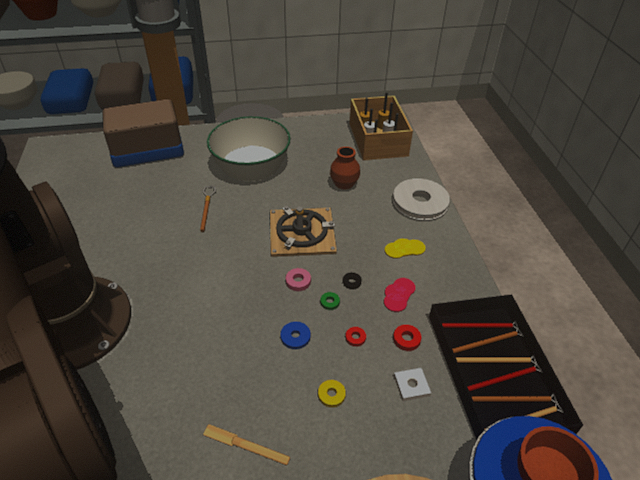

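```bash
python3 - <<'E'
from h import *
C={}
for n in("top","side"):
    im,P=cloud(n)
    # stud: points above z .05 near spider
    m=(abs(P[...,0]-.528)<.06)&(abs(P[...,1]-.2)<.06)&(P[...,2]>.05)
    p=P[m]; print(n,"stud",m.sum(),p.mean(0).round(4),p.min(0).round(4),p.max(0).round(4))
    t=p[p[:,2]>.082]; print(" tip",len(t),t.mean(0).round(4),((t.min(0)+t.max(0))/2).round(4))
    # hub top ring
    h=P[(abs(P[...,0]-.528)<.035)&(abs(P[...,1]-.2)<.035)&(P[...,2]>.0305)&(P[...,2]<.038)]
    print(" hub",len(h),h.min(0).round(4),h.max(0).round(4),cv2.minEnclosingCircle(h[:,:2].astype(np.float32)))
    for q,c,r,z in(("L",(.47,-.109),.032,.012),("M",(.5215,-.2497),.027,.012),("S",(.596,-.131),.022,.012)):
        d=P[(np.hypot(P[...,0]-c[0],P[...,1]-c[1])<.045)&(P[...,2]>z-.005)&(P[...,2]<z+.008)]
        if len(d)>10: print(" ",q,len(d),d[:,2].mean().round(4),((np.percentile(d,1,0)+np.percentile(d,99,0))/2).round(4),(np.percentile(d,99,0)-np.percentile(d,1,0)).round(4))
im,_=cloud("top"); save(cv2.resize(im[200:310,205:315],(770,770))[:600],"spz")
E
```

```text
top stud 69 [0.5224 0.1985 0.0826] [0.5136 0.1911 0.0567] [0.5309 0.2091 0.0896]
 tip 46 [0.5229 0.199  0.0856] [0.523  0.1987 0.0858]
 hub 205 [0.506  0.1784 0.0307] [0.5512 0.2242 0.0379] ((0.528510570526123, 0.20187169313430786), 0.02384803257882595)
  L 549 0.0121 [ 0.4716 -0.1075  0.0122] [0.0586 0.0598 0.0086]
  M 383 0.0119 [ 0.5225 -0.25    0.0121] [0.0507 0.051  0.0083]
  S 235 0.0121 [ 0.5952 -0.13    0.0118] [0.041  0.0412 0.0091]
side stud 102 [0.5211 0.195  0.0725] [0.5118 0.1879 0.0504] [0.5299 0.2092 0.0907]
 tip 29 [0.522  0.1978 0.0862] [0.522  0.1993 0.0868]
 hub 128 [0.5044 0.1751 0.0308] [0.5499 0.222  0.0376] ((0.5289888381958008, 0.19996164739131927), 0.025285087525844574)
  L 598 0.0124 [ 0.4695 -0.1086  0.0122] [0.0587 0.0605 0.0094]
  M 532 0.0124 [ 0.5209 -0.2521  0.0123] [0.0492 0.0508 0.009 ]
  S 274 0.0123 [ 0.5936 -0.1307  0.0122] [0.0412 0.0417 0.0092]
```

The top view shows the spider at (260,252) with its stud slightly off-centre. The blue disc is at (394,279), the yellow at (456,257) and the small red at (404,225). The large red, pink, green and black rings are decoys. The side view agrees. The stud measures about (0.5225, 0.199), 6.5 mm off the hub centre, which fits the given range. I'll move above the blue disc first.

Call:
{"name": "jog_arm", "arguments": {
  "moves": [
    [1,1.5,2.95,0,0],
    [1,1.5,2.95,0,0],
    [1,1.5,2.95,0,0],
    [1,1.5,2.95,0,0],
    [1,1.5,2.95,0,0],
    [1,1.5,2.95,0,0],
    [1,1.5,2.95,0,0],
    [1,1.5,2.95,-1,0],
    [1,1.5,2.95,-1,0],
    [1,1.5,2.95,-1,0],
    [1,1.5,2.95,-1,0],
    [1,1.5,2.95,-2,0],
    [1,1.5,2.95,-2,0],
    [1,1.5,2.95,-2,0],
    [1,1.5,2.95,-2,0],
    [1,1.5,2.95,-2,0],
    [1,0,0,0,0],
    [1,0,0,0,0],
    [1,0,0,0,0]
  ]
}}

```text
t: 2.23
eef_pos: [0.4704, -0.1094, 0.0914]
tool_rot: [3.085, 0.59, -0.001]
ft_force: [0.0, -0.1, 0.6]
gripper_width: 0.998
gripper_force: 0.0
```

Call:
{"name": "jog_arm", "arguments": {
  "moves": [
    [1,0,0.1,-3,0],
    [1,0,0,-3,0],
    [1,0,0,-2,0],
    [1,0,0,-1.0,0],
    [1,0,0,-0.4,0],
    [1,0,0,0,0],
    [-1,0,0,0,0],
    [-1,0,0,0,0],
    [-1,0,0,0,0],
    [-1,0,0,0,0],
    [-1,0,0,0,0],
    [-1,0,0,0,0]
  ]
}}

```text
t: 3.23
eef_pos: [0.4714, -0.1084, -0.0005]
tool_rot: [3.084, 0.59, 0.004]
ft_force: [-4.5, -0.1, 18.1]
gripper_width: 0.714
gripper_force: 60.5
```

```bash
python3 - <<'E'
from h import *
im,P=cloud("side"); save(cv2.resize(im[250:400,210:410],(800,600)),"g1")
E
```

```text
(no output)
```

View pics/g1.png

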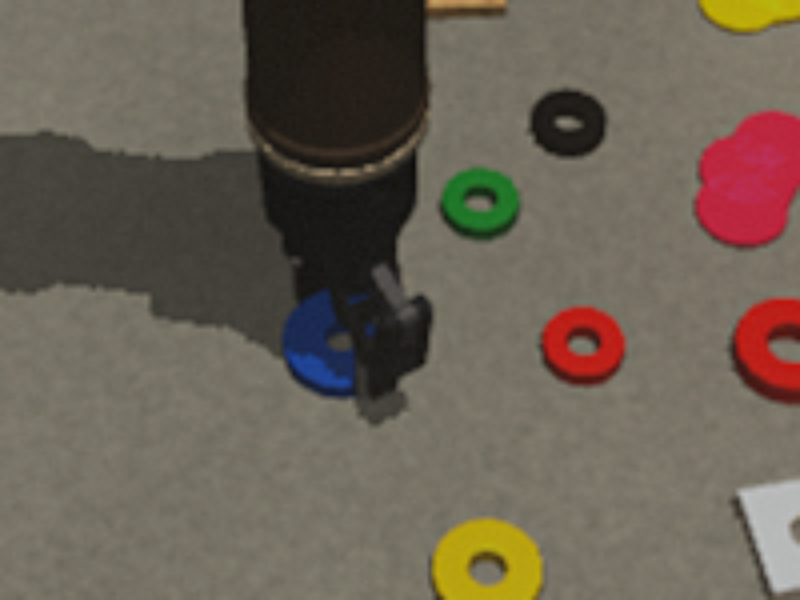

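The view shows the blue disc seated between the fingers, with the tips just touching the bench. I'll raise slightly, release, turn 90° and regrip so the disc is centred both ways.

Call:
{"name": "jog_arm", "arguments": {
  "moves": [
    [1,0,0,0.4,0],
    [1,0,0,0,0],
    [1,0,0,0,0],
    [1,0,0,0,7],
    [1,0,0,0,7],
    [1,0,0,0,7],
    [1,0,0,0,7],
    [1,0,0,0,7],
    [1,0,0,0,7],
    [1,0,0,0,7],
    [1,0,0,0,7],
    [1,0,0,0,7],
    [1,0,0,0,7],
    [1,0,0,0,7],
    [1,0,0,0,7],
    [1,0,0,0,6],
    [-1,0,0,0,0],
    [-1,0,0,0,0],
    [-1,0,0,0,0],
    [-1,0,0,0,0]
  ]
}}

```text
t: 4.95
eef_pos: [0.4705, -0.1081, 0.0023]
tool_rot: [1.77, 2.594, -0.001]
ft_force: [-6.0, -0.9, 18.7]
gripper_width: 0.706
gripper_force: 60.3
```

Call:
{"name": "jog_arm", "arguments": {
  "moves": [
    [-1,0,0,0,0],
    [-1,0,0,0,0],
    [-1,0,0,0,0]
  ]
}}

```text
t: 5.2
eef_pos: [0.4704, -0.1081, 0.0023]
tool_rot: [1.77, 2.594, -0.002]
ft_force: [-5.4, -0.6, 18.1]
gripper_width: 0.709
gripper_force: 60.4
```

Call:
{"name": "jog_arm", "arguments": {
  "moves": [
    [-1,0,0,1,0],
    [-1,0,0,2,0],
    [-1,0,0,3,0],
    [-1,0,0,3,0],
    [-1,0.4,2.3,2.5,0],
    [-1,0.4,2.5,0,0],
    [-1,0.4,2.5,0,0],
    [-1,0.4,2.5,0,0],
    [-1,0.4,2.5,0,0],
    [-1,0.4,2.5,0,0],
    [-1,0.4,2.5,0,0],
    [-1,0.4,2.5,0,0],
    [-1,0.4,2.5,0,0],
    [-1,0.4,2.5,0,0],
    [-1,0.4,2.5,0,0],
    [-1,0.4,2.0,0,0],
    [-1,0.4,1.4,0,0],
    [-1,0,1,0,0],
    [-1,0,0,0,0],
    [-1,0,0,0,0]
  ]
}}

```text
t: 6.87
eef_pos: [0.5221, 0.2089, 0.1163]
tool_rot: [-1.765, -2.599, 0.001]
ft_force: [0.6, -0.6, -1.2]
gripper_width: 0.701
gripper_force: 65.0
```

```bash
python3 - <<'E'
from h import *
print({k:ctrl.get_state()[k] for k in("eef_pos","ft_force","gripper_width")})
im,P=cloud("side")
save(cv2.resize(im[140:290,200:400],(800,600)),"s2")
E
```

```text
{'eef_pos': array([0.52205778, 0.2089058 , 0.11627237]), 'ft_force': array([ 0.62103566, -0.57811123, -1.18187532]), 'gripper_width': 0.7014814929419513}
```

View pics/s2.png

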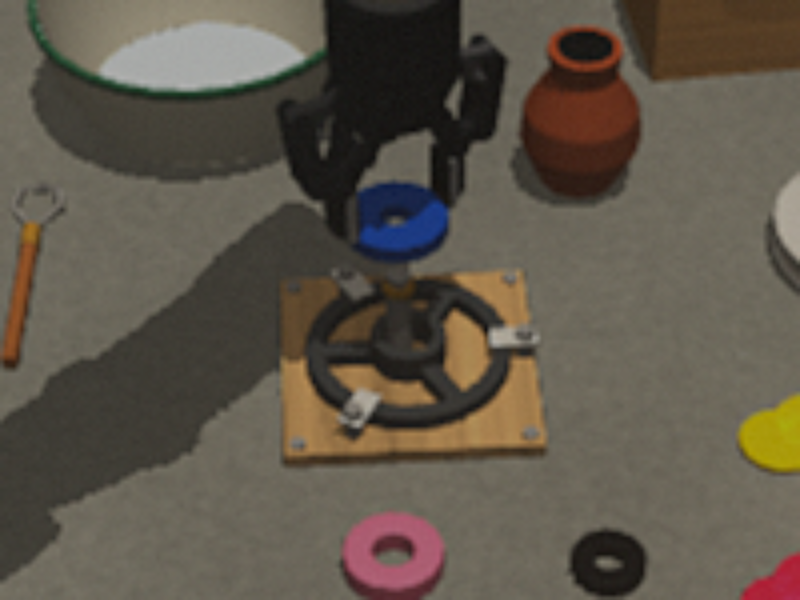

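The side crop shows the blue disc held level above the stud, which is visible under it at about (400,285). I'll shift back 1 cm in y, then feel downward.

Call:
{"name": "jog_arm", "arguments": {
  "moves": [
    [-1,0.04,-0.5,0,0],
    [-1,0,-0.5,0,0],
    [-1,0,0,-1.5,0],
    [-1,0,0,-1,0],
    [-1,0,0,-0.2,0],
    [-1,0,0,-0.1,0],
    [-1,0,0,-0.1,0],
    [-1,0,0,-0.1,0],
    [-1,0,0,0,0]
  ]
}}

```text
t: 7.67
eef_pos: [0.5235, 0.1984, 0.0874]
tool_rot: [1.765, 2.597, -0.0]
ft_force: [-2.2, -4.6, 11.4]
gripper_width: 0.704
gripper_force: 66.5
```

Call:
{"name": "jog_arm", "arguments": {
  "moves": [
    [-1,-0.05,-0.1,0.05,0],
    [-1,0,0,0,0],
    [-1,0,0,-0.05,0],
    [-1,0,0,0,0]
  ]
}}

```text
t: 8.0
eef_pos: [0.5232, 0.1979, 0.0876]
tool_rot: [1.765, 2.597, 0.001]
ft_force: [-1.5, -3.2, 10.0]
gripper_width: 0.702
gripper_force: 66.4
```

```bash
cat >> h.py <<'E'
def fit(p,r):
    from scipy.optimize import least_squares
    s=least_squares(lambda c:np.hypot(p[:,0]-c[0],p[:,1]-c[1])-r,p[:,:2].mean(0)+[.004,.004],loss="soft_l1",f_scale=.001)
    return s.x.round(4),(2*s.cost/len(p))**.5
E
python3 - <<'E'
from h import *
im,P=cloud("side")
hsv=cv2.cvtColor(im,cv2.COLOR_RGB2HSV)
near=np.hypot(P[...,0]-.523,P[...,1]-.199)<.05
b=near&(hsv[...,0]>100)&(hsv[...,0]<130)&(hsv[...,1]>120)
p=P[b];print(len(p),p.min(0),p.max(0))
for lo,hi in((.055,.074),(.05,.08)):
  s=P[(np.hypot(P[...,0]-.523,P[...,1]-.199)<.015)&~b&(P[...,2]>lo)&(P[...,2]<hi)]
  print("stud",len(s),s.min(0).round(4),s.max(0).round(4),fit(s,.008))
side=p[(p[:,2]<p[:,2].max()-.004)]; print("disc",len(side),fit(side,.032), np.percentile(p,[1,99],axis=0).round(4))
save(cv2.resize(im[180:255,250:350],(800,600),interpolation=cv2.INTER_CUBIC),"s3")
E
```

```text
350 [0.4975742  0.16367875 0.08174471] [0.55433472 0.23284719 0.10254964]
stud 12 [0.5147 0.1888 0.0556] [0.5292 0.1996 0.0603] (array([0.5224, 0.2008]), np.float64(0.001269461322541297))
stud 24 [0.514  0.1888 0.0501] [0.5295 0.1996 0.0603] (array([0.5221, 0.2003]), np.float64(0.0011780044470347825))
disc 251 (array([0.5177, 0.1997]), np.float64(0.004083707371722264)) [[0.5006 0.1649 0.0875]
 [0.553  0.2247 0.1021]]
```

View pics/s3.png

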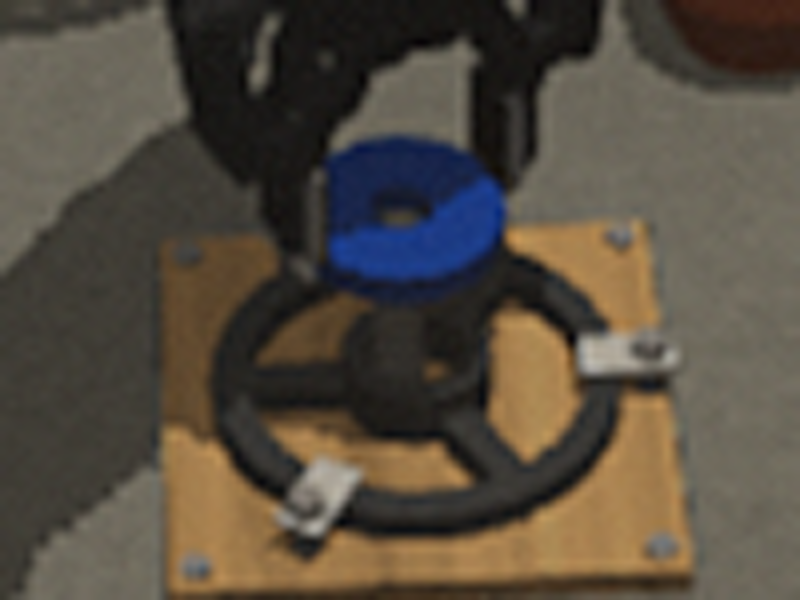

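The crop shows the disc resting on the stud tip, not threaded yet, with the stud's axis apparently toward +y. I'll lift a little, shift and probe again.

Call:
{"name": "jog_arm", "arguments": {
  "moves": [
    [-1,0,0,0.15,0],
    [-1,-0.1,0.2,0,0],
    [-1,0,0,0,0],
    [-1,0,0,-0.1,0],
    [-1,0,0,-0.05,0],
    [-1,0,0,-0.05,0],
    [-1,0,0,0,0]
  ]
}}

```text
t: 8.63
eef_pos: [0.5213, 0.2, 0.0855]
tool_rot: [-1.765, -2.599, 0.0]
ft_force: [-0.0, 0.6, -0.7]
gripper_width: 0.702
gripper_force: 65.0
```

Force dropped to zero 2 mm below the contact height, so the disc is on the stud. Next is the push past the lugs.

Call:
{"name": "jog_arm", "arguments": {
  "moves": [
    [-1,0,0,-0.1,0],
    [-1,0,0,-0.1,0],
    [-1,0,0,-0.1,0],
    [-1,0,0,-0.1,0],
    [-1,0,0,0,0]
  ]
}}

```text
t: 9.05
eef_pos: [0.5219, 0.2002, 0.0821]
tool_rot: [1.765, 2.598, 0.001]
ft_force: [0.5, 0.1, 2.7]
gripper_width: 0.704
gripper_force: 65.4
```

Call:
{"name": "jog_arm", "arguments": {
  "moves": [
    [-1,0,0,-0.1,0],
    [-1,0,0,-0.1,0],
    [-1,0,0,-0.1,0],
    [-1,0,0,-0.1,0],
    [-1,0,0,-0.1,0],
    [-1,0,0,0,0]
  ]
}}

```text
t: 9.55
eef_pos: [0.5218, 0.2002, 0.0771]
tool_rot: [1.765, 2.598, 0.001]
ft_force: [0.3, 0.7, 2.3]
gripper_width: 0.702
gripper_force: 65.4
```

Call:
{"name": "jog_arm", "arguments": {
  "moves": [
    [-1,0,0,-0.1,0],
    [-1,0,0,-0.1,0],
    [-1,0,0,-0.1,0],
    [-1,0,0,-0.1,0],
    [-1,0,0,-0.1,0],
    [-1,0,0,-0.1,0],
    [-1,0,0,-0.1,0],
    [-1,0,0,0,0]
  ]
}}

```text
t: 10.22
eef_pos: [0.5214, 0.2, 0.0696]
tool_rot: [-1.765, -2.599, 0.0]
ft_force: [2.3, 0.3, 1.4]
gripper_width: 0.704
gripper_force: 65.4
```

Call:
{"name": "jog_arm", "arguments": {
  "moves": [
    [-1,0,0,-0.2,0],
    [-1,0,0,-0.2,0],
    [-1,0,0,-0.2,0],
    [-1,0,0,-0.3,0],
    [-1,0,0,-0.3,0],
    [-1,0,0,-0.3,0],
    [-1,0,0,-0.3,0],
    [-1,0,0,-0.3,0],
    [-1,0,0,-0.3,0],
    [-1,0,0,-0.3,0],
    [-1,0,0,0,0]
  ]
}}

```text
t: 11.13
eef_pos: [0.521, 0.1998, 0.0421]
tool_rot: [-1.764, -2.599, 0.002]
ft_force: [0.2, 0.4, -1.3]
gripper_width: 0.704
gripper_force: 65.0
```

Call:
{"name": "jog_arm", "arguments": {
  "moves": [
    [-1,0,0,-0.2,0],
    [-1,0,0,-0.2,0],
    [-1,0,0,-0.1,0],
    [-1,0,0,-0.1,0],
    [-1,0,0,-0.1,0],
    [-1,0,0,0,0]
  ]
}}

```text
t: 11.63
eef_pos: [0.5215, 0.2, 0.0365]
tool_rot: [1.764, 2.598, -0.0]
ft_force: [-1.8, -2.5, 8.1]
gripper_width: 0.702
gripper_force: 66.2
```

Call:
{"name": "jog_arm", "arguments": {
  "moves": [
    [-1,0,0,-0.05,0],
    [1,0,0,0,0],
    [1,0,0,0,0],
    [1,0,0,0,0],
    [1,0,0,0,0],
    [1,0,0,1,0],
    [1,0,0,2,0],
    [1,0,0,3,0],
    [1,0,0,3,0],
    [1,0,-1.1,1,-7],
    [1,0,-2,0,-7],
    [1,0,-3,0,-7],
    [1,0,-3,0,-7],
    [1,0,-3,0,-7],
    [1,0,-3,0,-7],
    [1,0,-3,0,-7],
    [1,0,-3,0,-7],
    [1,0,-3,0,-7],
    [1,0,-3,0,-7],
    [1,0,-3,0,-7]
  ]
}}

```text
t: 13.3
eef_pos: [0.5214, -0.1021, 0.1362]
tool_rot: [-3.002, -0.927, -0.001]
ft_force: [0.2, 0.4, 0.2]
gripper_width: 1.004
gripper_force: 0.0
```

Call:
{"name": "jog_arm", "arguments": {
  "moves": [
    [1,0,-3,0,-7],
    [1,0,-3,0,-6],
    [1,0,-3,0,0],
    [1,0,-3,-1,0],
    [1,0,-2,-1,0],
    [1,0,-1,0,0],
    [1,0,0,0,0],
    [1,0,0,0,0]
  ]
}}

```text
t: 13.97
eef_pos: [0.5218, -0.2499, 0.1159]
tool_rot: [-3.085, -0.59, -0.001]
ft_force: [-1.7, -0.0, -1.0]
gripper_width: 1.001
gripper_force: 0.0
```

```bash
python3 - <<'E'
from h import *
print(ctrl.get_state()["eef_pos"],ctrl.get_state()["tool_rot"])
for n in("top","side"):
    im,P=cloud(n); hsv=cv2.cvtColor(im,cv2.COLOR_RGB2HSV)
    b=(hsv[...,0]>100)&(hsv[...,0]<130)&(hsv[...,1]>120)&(np.hypot(P[...,0]-.523,P[...,1]-.199)<.06)
    p=P[b];top=p[p[:,2]>.042]
    # plane fit of top
    t=p[(p[:,2]>.043)&(p[:,2]<.05)]
    c,*_=np.linalg.lstsq(np.c_[t[:,:2]-t[:,:2].mean(0),np.ones(len(t))],t[:,2],rcond=None)
    print(n,"blue",len(p),((np.percentile(top,1,0)+np.percentile(top,99,0))/2).round(4),"plane",c.round(4))
    s=P[(np.hypot(P[...,0]-.522,P[...,1]-.2)<.013)&(P[...,2]>.083)]
    print(" tip",len(s),((s.min(0)+s.max(0))/2).round(4),s.mean(0).round(4))
E
```

```text
[ 0.52181231 -0.24987572  0.11594058] [-3.08487254e+00 -5.89904858e-01 -1.23029426e-03]
top blue 543 [0.5222 0.1999 0.0468] plane [-0.0003 -0.0021  0.0461]
 tip 43 [0.5231 0.1995 0.087 ] [0.523  0.1994 0.086 ]<stdin>:9: RuntimeWarning: Mean of empty slice.
  ret = um.true_divide(
Traceback (most recent call last):
IndexError: index -1 is out of bounds for axis 0 with size 0
```

Blue is home and flat, with its top face at 46 mm. Next is the yellow disc, gripped twice the same way.

Call:
{"name": "jog_arm", "arguments": {
  "moves": [
    [1,0,-0.1,-3,0],
    [1,0,0,-3,0],
    [1,0,0,-3,0],
    [1,0,0,-1.5,0],
    [1,0,0,-0.8,0],
    [1,0,0,0,0],
    [-1,0,0,0,0],
    [-1,0,0,0,0],
    [-1,0,0,0,0],
    [-1,0,0,0,0],
    [-1,0,0,0,0],
    [-1,0,0,0,0]
  ]
}}

```text
t: 15.07
eef_pos: [0.5226, -0.252, 0.0048]
tool_rot: [3.084, 0.589, 0.004]
ft_force: [-3.5, 1.9, 14.7]
gripper_width: 0.589
gripper_force: 59.6
```

Call:
{"name": "jog_arm", "arguments": {
  "moves": [
    [1,0,0,0,0],
    [1,0,0,0,0],
    [1,0,0,0,0],
    [1,0,0,0,7],
    [1,0,0,0,7],
    [1,0,0,0,7],
    [1,0,0,0,7],
    [1,0,0,0,7],
    [1,0,0,0,7],
    [1,0,0,0,7],
    [1,0,0,0,7],
    [1,0,0,0,7],
    [1,0,0,0,7],
    [1,0,0,0,7],
    [1,0,0,0,7],
    [1,0,0,0,6],
    [-1,0,0,0,0],
    [-1,0,0,0,0],
    [-1,0,0,0,0],
    [-1,0,0,0,0]
  ]
}}

```text
t: 16.73
eef_pos: [0.5215, -0.252, 0.0031]
tool_rot: [1.768, 2.596, -0.001]
ft_force: [-2.9, 0.3, 8.6]
gripper_width: 0.592
gripper_force: 60.7
```

Call:
{"name": "jog_arm", "arguments": {
  "moves": [
    [-1,0,0,0,0],
    [-1,0,0,0,0],
    [-1,0,0,0,0]
  ]
}}

```text
t: 16.98
eef_pos: [0.5215, -0.252, 0.0031]
tool_rot: [1.768, 2.596, -0.001]
ft_force: [-3.6, -1.7, 7.4]
gripper_width: 0.592
gripper_force: 60.6
```

Call:
{"name": "jog_arm", "arguments": {
  "moves": [
    [-1,0,0,1,0],
    [-1,0,0,2.7,0],
    [-1,0,0,3,0],
    [-1,0,0,3,0],
    [-1,0,2.2,2,0],
    [-1,0,3,0,0],
    [-1,0,3,0,0],
    [-1,0,3,0,0],
    [-1,0,3,0,0],
    [-1,0,3,0,0],
    [-1,0,3,0,0],
    [-1,0,3,0,0],
    [-1,0,3,0,0],
    [-1,0,3,0,0],
    [-1,0,3,0,0],
    [-1,0,3,0,0],
    [-1,0,3,0,0],
    [-1,0,3,0,0],
    [-1,0,2,0,0],
    [-1,0,1,0,0]
  ]
}}

```text
t: 18.65
eef_pos: [0.5207, 0.194, 0.1202]
tool_rot: [-1.762, -2.6, -0.003]
ft_force: [-0.6, -0.0, -0.4]
gripper_width: 0.591
gripper_force: 62.6
```

Call:
{"name": "jog_arm", "arguments": {
  "moves": [
    [-1,0,1,0,0],
    [-1,0,0,0,0],
    [-1,0,0,0,0],
    [-1,0,0,0,0]
  ]
}}

```text
t: 18.98
eef_pos: [0.5217, 0.1982, 0.1192]
tool_rot: [1.767, 2.597, -0.002]
ft_force: [-0.1, 0.1, -0.5]
gripper_width: 0.592
gripper_force: 62.6
```

Call:
{"name": "jog_arm", "arguments": {
  "moves": [
    [-1,0,0.2,0,0],
    [-1,0,0,-1.5,0],
    [-1,0,0,-1.1,0],
    [-1,0,0,-0.2,0],
    [-1,0,0,-0.1,0],
    [-1,0,0,-0.1,0],
    [-1,0,0,-0.1,0],
    [-1,0,0,0,0]
  ]
}}

```text
t: 19.65
eef_pos: [0.5217, 0.2021, 0.0887]
tool_rot: [1.765, 2.599, 0.001]
ft_force: [0.5, -0.1, 1.3]
gripper_width: 0.589
gripper_force: 62.8
```

Call:
{"name": "jog_arm", "arguments": {
  "moves": [
    [-1,0,-0.1,0.05,0],
    [-1,0,-0.1,0,0],
    [-1,0,0,-0.1,0],
    [-1,0,0,-0.1,0],
    [-1,0,0,0,0]
  ]
}}

```text
t: 20.07
eef_pos: [0.5213, 0.1999, 0.0866]
tool_rot: [-1.765, -2.599, 0.0]
ft_force: [-0.6, -0.5, -1.1]
gripper_width: 0.589
gripper_force: 62.6
```

On the stud. Pushing past the lugs in gentle steps.

Call:
{"name": "jog_arm", "arguments": {
  "moves": [
    [-1,0,0,-0.1,0],
    [-1,0,0,-0.1,0],
    [-1,0,0,-0.1,0],
    [-1,0,0,-0.1,0],
    [-1,0,0,-0.1,0],
    [-1,0,0,0,0]
  ]
}}

```text
t: 20.57
eef_pos: [0.522, 0.2003, 0.0823]
tool_rot: [1.765, 2.598, 0.002]
ft_force: [-0.1, -0.4, 5.0]
gripper_width: 0.59
gripper_force: 63.1
```

Call:
{"name": "jog_arm", "arguments": {
  "moves": [
    [-1,0,0,-0.1,0],
    [-1,0,0,-0.1,0],
    [-1,0,0,-0.1,0],
    [-1,0,0,-0.1,0],
    [-1,0,0,-0.1,0],
    [-1,0,0,-0.1,0],
    [-1,0,0,-0.1,0],
    [-1,0,0,-0.1,0],
    [-1,0,0,0,0]
  ]
}}

```text
t: 21.32
eef_pos: [0.5217, 0.2001, 0.0738]
tool_rot: [1.765, 2.599, 0.001]
ft_force: [1.9, 0.7, 2.6]
gripper_width: 0.593
gripper_force: 63.0
```

Call:
{"name": "jog_arm", "arguments": {
  "moves": [
    [-1,0,0,-0.2,0],
    [-1,0,0,-0.2,0],
    [-1,0,0,-0.2,0],
    [-1,0,0,-0.2,0],
    [-1,0,0,-0.2,0],
    [-1,0,0,-0.2,0],
    [-1,0,0,-0.2,0],
    [-1,0,0,-0.2,0],
    [-1,0,0,-0.2,0],
    [-1,0,0,-0.2,0],
    [-1,0,0,-0.1,0],
    [-1,0,0,-0.1,0],
    [-1,0,0,-0.1,0],
    [-1,0,0,0,0]
  ]
}}

```text
t: 22.48
eef_pos: [0.5213, 0.2, 0.0507]
tool_rot: [-1.765, -2.599, 0.0]
ft_force: [-0.1, 0.4, -0.2]
gripper_width: 0.591
gripper_force: 62.6
```

Call:
{"name": "jog_arm", "arguments": {
  "moves": [
    [-1,0,0,-0.1,0],
    [-1,0,0,-0.1,0],
    [-1,0,0,0,0]
  ]
}}

```text
t: 22.73
eef_pos: [0.5216, 0.2001, 0.0492]
tool_rot: [1.765, 2.599, 0.0]
ft_force: [-1.1, -0.9, 2.9]
gripper_width: 0.587
gripper_force: 63.0
```

Call:
{"name": "jog_arm", "arguments": {
  "moves": [
    [-1,0,0,-0.05,0],
    [1,0,0,0,0],
    [1,0,0,0,0],
    [1,0,0,0,0],
    [1,0,0,0,0],
    [1,0,0,1,0],
    [1,0,0,2,0],
    [1,0,0,3,0],
    [1,0,0,3,0],
    [1,0.3,-1,0,-7],
    [1,0.7,-2,0,-7],
    [1,0.7,-3,0,-7],
    [1,0.7,-3,0,-7],
    [1,0.7,-3,0,-7],
    [1,0.7,-3,0,-7],
    [1,0.7,-3,0,-7],
    [1,0.7,-3,0,-7],
    [1,0.7,-3,0,-7],
    [1,0.7,-3,0,-7],
    [1,0.7,-3,0,-7]
  ]
}}

```text
t: 24.4
eef_pos: [0.5947, -0.1012, 0.1392]
tool_rot: [-3.002, -0.927, -0.001]
ft_force: [0.7, -0.0, 1.0]
gripper_width: 1.001
gripper_force: 0.0
```

Call:
{"name": "jog_arm", "arguments": {
  "moves": [
    [1,0,-2,0,-7],
    [1,0,-1,0,-6],
    [1,0,0,0,0],
    [1,0,0,0,0],
    [1,0,0,0,0]
  ]
}}

```text
t: 24.82
eef_pos: [0.5946, -0.1281, 0.1387]
tool_rot: [-3.083, -0.598, -0.001]
ft_force: [0.0, -0.1, -0.1]
gripper_width: 1.002
gripper_force: 0.0
```

```bash
python3 - <<'E'
from h import *
print(ctrl.get_state()["eef_pos"],ctrl.get_state()["tool_rot"])
im,P=cloud("top"); hsv=cv2.cvtColor(im,cv2.COLOR_RGB2HSV)
b=(hsv[...,0]>20)&(hsv[...,0]<40)&(hsv[...,1]>120)&(np.hypot(P[...,0]-.522,P[...,1]-.2)<.05)&(P[...,2]>.05)&(P[...,2]<.064)
t=P[b]
c,*_=np.linalg.lstsq(np.c_[t[:,:2]-t[:,:2].mean(0),np.ones(len(t))],t[:,2],rcond=None)
print("yellow",len(t),((np.percentile(t,1,0)+np.percentile(t,99,0))/2).round(4),"plane",c.round(4))
E
```

```text
[ 0.59455063 -0.12814917  0.13872878] [-3.08322607e+00 -5.97858503e-01 -8.64452552e-04]
yellow 371 [0.5231 0.1995 0.0582] plane [-0.0048  0.0049  0.0581]
```

Yellow is home, with its top at 58 mm. Now the small red disc.

Call:
{"name": "jog_arm", "arguments": {
  "moves": [
    [1,0,0,-3,0],
    [1,0,0,-3,0],
    [1,0,0,-3,0],
    [1,0,0,-2.5,0],
    [1,0,0,-1.5,0],
    [1,0,0,-0.6,0],
    [1,0,0,0,0],
    [-1,0,0,0,0],
    [-1,0,0,0,0],
    [-1,0,0,0,0],
    [-1,0,0,0,0],
    [-1,0,0,0,0],
    [-1,0,0,0,0],
    [-1,0,0,0,0]
  ]
}}

```text
t: 26.03
eef_pos: [0.5954, -0.13, 0.0043]
tool_rot: [3.085, 0.59, 0.003]
ft_force: [-2.2, -0.3, 11.0]
gripper_width: 0.474
gripper_force: 59.0
```

Call:
{"name": "jog_arm", "arguments": {
  "moves": [
    [1,0,0,0,0],
    [1,0,0,0,0],
    [1,0,0,0,0],
    [1,0,0,0,7],
    [1,0,0,0,7],
    [1,0,0,0,7],
    [1,0,0,0,7],
    [1,0,0,0,7],
    [1,0,0,0,7],
    [1,0,0,0,7],
    [1,0,0,0,7],
    [1,0,0,0,7],
    [1,0,0,0,7],
    [1,0,0,0,7],
    [1,0,0,0,7],
    [1,0,0,0,6],
    [1,0,0,0,0],
    [-1,0,0,0,0],
    [-1,0,0,0,0],
    [-1,0,0,0,0]
  ]
}}

```text
t: 27.7
eef_pos: [0.5944, -0.1299, 0.0023]
tool_rot: [1.768, 2.597, -0.0]
ft_force: [-0.3, 0.2, -1.2]
gripper_width: 0.599
gripper_force: 0.0
```

Call:
{"name": "jog_arm", "arguments": {
  "moves": [
    [-1,0,0,0,0],
    [-1,0,0,0,0],
    [-1,0,0,0,0],
    [-1,0,0,0,0]
  ]
}}

```text
t: 28.03
eef_pos: [0.5946, -0.1299, 0.003]
tool_rot: [1.766, 2.597, -0.0]
ft_force: [-1.5, 0.5, 6.8]
gripper_width: 0.479
gripper_force: 59.6
```

Call:
{"name": "jog_arm", "arguments": {
  "moves": [
    [-1,0,0,1,0],
    [-1,0,0,2.7,0],
    [-1,0,0,3,0],
    [-1,0,0,3,0],
    [-1,-0.3,2,2,0],
    [-1,-0.7,3,0,0],
    [-1,-0.7,3,0,0],
    [-1,-0.7,3,0,0],
    [-1,-0.7,3,0,0],
    [-1,-0.7,3,0,0],
    [-1,-0.7,3,0,0],
    [-1,-0.7,3,0,0],
    [-1,-0.7,3,0,0],
    [-1,-0.7,3,0,0],
    [-1,-0.7,3,0,0],
    [-1,0,1,0,0],
    [-1,0,0,0,0],
    [-1,0,0,0,0],
    [-1,0,0,0,0],
    [-1,0,0,0,0]
  ]
}}

```text
t: 29.7
eef_pos: [0.5219, 0.1983, 0.1192]
tool_rot: [1.768, 2.596, -0.001]
ft_force: [0.3, 0.3, -0.3]
gripper_width: 0.475
gripper_force: 60.6
```

Call:
{"name": "jog_arm", "arguments": {
  "moves": [
    [-1,0,0,-1.5,0],
    [-1,0,0,-1.1,0],
    [-1,0,0,-0.2,0],
    [-1,0,0,-0.1,0],
    [-1,0,0,0,0],
    [-1,0,0,0,0]
  ]
}}

```text
t: 30.2
eef_pos: [0.5217, 0.2001, 0.0907]
tool_rot: [1.765, 2.599, 0.001]
ft_force: [0.4, -1.1, -0.4]
gripper_width: 0.48
gripper_force: 60.6
```

Call:
{"name": "jog_arm", "arguments": {
  "moves": [
    [-1,0,0,-0.1,0],
    [-1,0,0,-0.1,0],
    [-1,0,0,-0.1,0],
    [-1,0,0,0,0]
  ]
}}

```text
t: 30.53
eef_pos: [0.5214, 0.2, 0.0873]
tool_rot: [1.765, 2.599, -0.0]
ft_force: [0.7, 0.5, 0.4]
gripper_width: 0.475
gripper_force: 60.6
```

On the stud. Pushing down.

Call:
{"name": "jog_arm", "arguments": {
  "moves": [
    [-1,0,0,-0.1,0],
    [-1,0,0,-0.1,0],
    [-1,0,0,-0.1,0],
    [-1,0,0,-0.1,0],
    [-1,0,0,-0.1,0],
    [-1,0,0,0,0]
  ]
}}

```text
t: 31.03
eef_pos: [0.5218, 0.2002, 0.0825]
tool_rot: [1.765, 2.599, 0.001]
ft_force: [0.6, 0.3, 2.6]
gripper_width: 0.476
gripper_force: 60.9
```

Call:
{"name": "jog_arm", "arguments": {
  "moves": [
    [-1,0,0,-0.1,0],
    [-1,0,0,-0.1,0],
    [-1,0,0,-0.1,0],
    [-1,0,0,-0.1,0],
    [-1,0,0,-0.1,0],
    [-1,0,0,-0.1,0],
    [-1,0,0,-0.1,0],
    [-1,0,0,-0.1,0],
    [-1,0,0,0,0]
  ]
}}

```text
t: 31.78
eef_pos: [0.5218, 0.2002, 0.0745]
tool_rot: [1.765, 2.598, 0.001]
ft_force: [1.4, -0.3, 2.6]
gripper_width: 0.477
gripper_force: 60.9
```

Call:
{"name": "jog_arm", "arguments": {
  "moves": [
    [-1,0,0,-0.2,0],
    [-1,0,0,-0.2,0],
    [-1,0,0,-0.2,0],
    [-1,0,0,-0.2,0],
    [-1,0,0,-0.1,0],
    [-1,0,0,-0.1,0],
    [-1,0,0,-0.1,0],
    [-1,0,0,0,0]
  ]
}}

```text
t: 32.45
eef_pos: [0.5212, 0.1998, 0.0629]
tool_rot: [-1.765, -2.599, 0.001]
ft_force: [1.8, 0.3, -1.9]
gripper_width: 0.479
gripper_force: 60.7
```

Call:
{"name": "jog_arm", "arguments": {
  "moves": [
    [-1,0,0,-0.1,0],
    [-1,0,0,-0.1,0],
    [-1,0,0,-0.05,0],
    [-1,0,0,0,0]
  ]
}}

```text
t: 32.78
eef_pos: [0.521, 0.1999, 0.0611]
tool_rot: [1.765, 2.599, -0.001]
ft_force: [-1.9, -0.9, 5.0]
gripper_width: 0.477
gripper_force: 61.4
```

Contact is at 0.061, the expected home height. I'll press once more, release, withdraw and check.

Call:
{"name": "jog_arm", "arguments": {
  "moves": [
    [-1,0,0,-0.05,0],
    [1,0,0,0,0],
    [1,0,0,0,0],
    [1,0,0,0,0],
    [1,0,0,0,0],
    [1,0,0,0,0],
    [1,0,0,1,0],
    [1,0,0,2,0],
    [1,0,0,3,0],
    [1,0,0,3,0],
    [1,0,-2,1,0],
    [1,0,-3,0,0],
    [1,0,-3,0,0],
    [1,0,-3,0,0],
    [1,0,-3,0,0],
    [1,0,-3,0,0],
    [1,0,-3,0,0],
    [1,0,0,0,0],
    [1,0,0,0,0],
    [1,0,0,0,0]
  ]
}}

```text
t: 34.45
eef_pos: [0.5215, 0.0007, 0.1609]
tool_rot: [1.765, 2.599, 0.001]
ft_force: [1.0, 0.4, -0.1]
gripper_width: 1.0
gripper_force: 0.0
```

```bash
python3 - <<'E'
from h import *
im,P=cloud("top"); hsv=cv2.cvtColor(im,cv2.COLOR_RGB2HSV)
r=np.hypot(P[...,0]-.522,P[...,1]-.2)
for n,h0,h1,z in(("red",0,10,.07),("yel",20,40,.058),("blue",100,130,.046)):
    t=P[(hsv[...,0]>=h0)&(hsv[...,0]<h1)&(hsv[...,1]>120)&(r<.035)&(abs(P[...,2]-z)<.006)]
    c,*_=np.linalg.lstsq(np.c_[t[:,:2]-t[:,:2].mean(0),np.ones(len(t))],t[:,2],rcond=None)
    print(n,len(t),((np.percentile(t,1,0)+np.percentile(t,99,0))/2).round(4),"plane",c.round(4),"med",np.median(t[:,2]).round(4))
a=cv2.resize(im[200:300,210:310],(400,400))
im,_=cloud("side"); b=cv2.resize(im[180:280,250:350],(400,400)); save(np.hstack([a,b]),"end")
E
```

```text
red 221 [0.5226 0.1993 0.0699] plane [0.008  0.0138 0.0701] med 0.0701
yel 115 [0.5231 0.1994 0.0587] plane [ 0.0049 -0.0291  0.0581] med 0.058
blue 111 [0.5225 0.2007 0.0462] plane [-0.0033 -0.0114  0.046 ] med 0.0458
```

View pics/end.png

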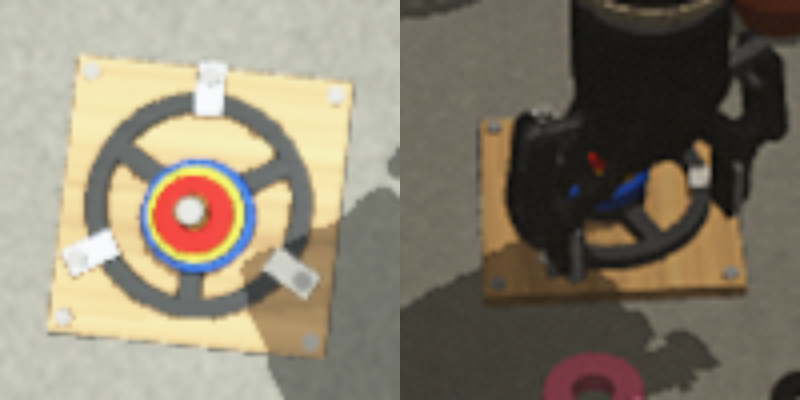

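The top view shows the three discs stacked concentrically on the stud at (190,212). Their top faces measure 46, 58 and 70 mm, so all are home, and the arm is clear.

```bash
python3 -c "
from cell import ctrl; print(ctrl.close_job())"
```

```text
the job is handed in; nothing more can be done
None
```

The blue, yellow and red discs are threaded on the stud in that order, each fully home (top faces at 46, 58 and 70 mm), and the job was handed in at about 35 s with the arm clear.

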